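# Mark the softest spring isolator

## Task

Three look-alike spring isolators stand in a row on a plate on the optical table. With your fingertips, and working from the left one to the right one as seen from the robot, press the white pad of each straight down a few millimetres so that it clearly gives, feel how soft it is, and let it spring back; then push the yellow tag of the softest one all the way down to mark it. Leave the other two tags up, and leave the loose things on and around the plate alone.

Things in the scene. Friction and masses are not known exactly. Their poses are not given: they have to be found in the camera images.
- plate: Aluminium plate 150 (x) x 390 (y) x 10 mm screwed down to the table; origin: centre of its underside, on the table; z up, y along the plate to the left. Three look-alike spring isolators are bolted on it in a row, 135 mm apart, at y = +135 (left), 0 and -135 mm (right). Each has a dark flange 124 x 60 x 6 mm, a white sprung pad at x = +34 mm and a yellow tag at x = -42 mm (the robot's side).
- left_pad (a point): Where the centre of the top of the left isolator's white pad is when free, 72 mm above the table (the point is fixed to the plate and does not follow the pad). The pad is a disc 36 mm across, 10 mm thick, on a visible coil spring over a dark cup, radius 21 mm, top at 40 mm; it moves straight down up to 16 mm and springs back.
- left_tag (a point): Where the centre of the top of the left isolator's yellow tag is when fully up, 56 mm above the table (fixed to the plate, does not follow the tag). The tag is an upright tab 14 (x) x 24 (y) mm; pushed fully down its top is at 44 mm, still 4 mm above its black housing, 34 x 40 mm.
- middle_pad (a point): Where the centre of the top of the middle isolator's white pad is when free, 72 mm above the table (the point is fixed to the plate and does not follow the pad). The pad is a disc 36 mm across, 10 mm thick, on a visible coil spring over a dark cup, radius 21 mm, top at 40 mm; it moves straight down up to 16 mm and springs back.
- middle_tag (a point): Where the centre of the top of the middle isolator's yellow tag is when fully up, 56 mm above the table (fixed to the plate, does not follow the tag). The tag is an upright tab 14 (x) x 24 (y) mm; pushed fully down its top is at 44 mm, still 4 mm above its black housing, 34 x 40 mm.
- right_pad (a point): Where the centre of the top of the right isolator's white pad is when free, 72 mm above the table (the point is fixed to the plate and does not follow the pad). The pad is a disc 36 mm across, 10 mm thick, on a visible coil spring over a dark cup, radius 21 mm, top at 40 mm; it moves straight down up to 16 mm and springs back.
- right_tag (a point): Where the centre of the top of the right isolator's yellow tag is when fully up, 56 mm above the table (fixed to the plate, does not follow the tag). The tag is an upright tab 14 (x) x 24 (y) mm; pushed fully down its top is at 44 mm, still 4 mm above its black housing, 34 x 40 mm.
- pad_a (a joint): How far the pad of isolator a is pressed down, m: 0 free, 0.016 at its stop. Which of the three places isolator a has differs from run to run. Pads give after about 0.5 N; 4.5 N more presses the softest 11 mm, the next 5.6 mm and the firmest 3 mm.
- tag_a (a joint): How far the yellow tag of isolator a (the one with pad_a) is pushed down, m: 0 fully up, 0.012 fully down at its stop. It starts within 0.0015 of up, has no spring, slides against about 3 N of friction and stays where it is left.
- pad_b (a joint): How far the pad of isolator b is pressed down, m: 0 free, 0.016 at its stop. Which of the three places isolator b has differs from run to run. Pads give after about 0.5 N; 4.5 N more presses the softest 11 mm, the next 5.6 mm and the firmest 3 mm.
- tag_b (a joint): How far the yellow tag of isolator b (the one with pad_b) is pushed down, m: 0 fully up, 0.012 fully down at its stop. It starts within 0.0015 of up, has no spring, slides against about 3 N of friction and stays where it is left.
- pad_c (a joint): How far the pad of isolator c is pressed down, m: 0 free, 0.016 at its stop. Which of the three places isolator c has differs from run to run. Pads give after about 0.5 N; 4.5 N more presses the softest 11 mm, the next 5.6 mm and the firmest 3 mm.
- tag_c (a joint): How far the yellow tag of isolator c (the one with pad_c) is pushed down, m: 0 fully up, 0.012 fully down at its stop. It starts within 0.0015 of up, has no spring, slides against about 3 N of friction and stays where it is left.
- objective_lens: Bystander to leave alone: white bullet-shaped microscope objective with a red ring, standing on the plate between the left and middle isolators, loose, 27x27x47 mm. Origin: centre of its underside.
- dust_cap: Bystander to leave alone: red round dust cap, lying on the plate between the middle and right isolators, loose, 36x36x12 mm. Origin: centre of its underside.
- mirror_mount: Bystander to leave alone: black square kinematic mirror mount, on the table, loose, 46x50x50 mm. Origin: centre of its underside.
- post_holder: Bystander to leave alone: black cylindrical post holder with a thumb screw, on the table, loose, 32x41x50 mm. Origin: centre of its underside.
- sample_box: Bystander to leave alone: flat square sample box with a clear lid and black base, on the table, loose, 52x52x16 mm. Origin: centre of its underside.
- red_marker: Bystander to leave alone: red marker pen with a white band, lying on the table, loose, 134x15x15 mm. Origin: centre of its underside.

How it is judged:
By the outcome, as a careful person would: the job done as asked, in the order asked, and still so for the second after the job is handed in, with the robot touching nothing.
It also fails if it takes over 40 s, if anything falls off the work surface, if the arm or the gripper's body presses on something with over 40 N, if the wrist force passes 120 N, or if a joint passes its speed limit or range.

## Robot

A 6-joint arm with a two-finger parallel gripper is mounted at the origin on a cart in front of the work surface, level with it; the furniture and walls round the work are solid. World frame = base frame: x ahead of the robot, y to its left, z up, the work surface at z = 0. Lengths are in m, angles in rad, forces in N, time in s.
With the tool pointing down it reaches from about 0.3 to 0.875 m from the base axis. Payload 6.4 kg.
Tool frame: the origin (TCP) lies between the finger pads; the fingertips stand 19 mm ahead of it and the grasp point (between the pads) is the TCP (ctrl.tips_ahead is the z of the fingertips in the tool frame, in m); z points along the fingers, y is the line along which they close (so a half turn about z gives the same grasp; the last joint's range is limited). The gripper opens to 85 mm and grips with 20 to 120 N. Pads are 22 mm wide; open, the fingers measure 114 mm over their backs; the gripper's body (76 mm by 85 mm) begins 54 mm behind the grasp point. The pads swing forward as they close: fully open they stand 13 mm farther back than shut.
Start: joints at [0.961, 0.181, 1.607, -0, 1.354, -0.206], TCP at [0.226, 0.529, 0.25] pointing down, gripper open.
Joint ranges: [-2.99, 2.99], [-0.89, 2.07], [0.3, 2.58], [-1.14, 4.28], [0, 2.63], [-3.12, 3.12]. Speed limits (rad/s): [2.57, 2.57, 3.01, 3.14, 3.14, 3.14].

## Interface

Orientations are given as a unit quaternion [w, x, y, z].
In Python, from bench import readout, vision, ctrl gives the robot as it stands.
- The arm moves only by the tool play_rows, never from a script. Its arguments are lists of equal length, an entry for each row: "xyz": the shift along the tool's x, y, z in mm, a list of three; "rot": the turn, a rotation vector about the tool's x, y, z in rad, a list of three; "grip": the opening, from 0 (shut) to 1 (fully open). In form: {"xyz": [[x, y, z], ...], "rot": [[rx, ry, rz], ...], "grip": [grip, ...]}. A call has exactly 10 rows; each row is the pose to reach, as a shift and turn from the pose commanded when the call began, along the tool's axes at that moment; what a row does not reach only later rows make up. A row lasts 1/8 s, in which the tool goes at most 62.5 mm and 10.7 degrees, less where a joint would pass 70% of its speed; a pose out of reach is approached as far as the arm can. A call with a gripper value outside its range is refused whole. The fingers move at their own pace and stop on an object; the grip force is fixed at half the most. Time passes only in rows, so rows that repeat a pose let the fingers close, or fill a call up. It gives the time, the measured TCP pose, the force, the opening and the grip force at its end, in the units of the state.
- readout.get_obs(): the state, without advancing time (a new reading comes with each control period).
- vision.camera(name): name is "scene" or "top" or "wrist"; returns a dict with "color" (400x640x3 uint8, red, green, blue), "depth" (400x640 float32, m along the optical axis (not along the pixel's ray), 0 where there is no reading), "camera_matrix" (3x3 intrinsics, pixels), "extrinsics" (4x4, takes a point from camera to world coordinates); the wrist camera has in their place "hand_eye" (4x4, takes a point from camera to tool coordinates, whose origin is the TCP and whose axes are the flange's). Camera axes: x right, y down, z forward; pixel columns grow to the right and rows downward; lengths in m; the calibration is good to about 2 mm. A picture is of the moment at which its call begins: read the wrist's pose just before it.
- ctrl.hand_in(): hands the job in; it is judged then, once.
The state is a dict: "time_s": time; "q": joint angles; "dq": joint speeds; "joint_efforts": joint torques, N m; "eef_pos": TCP position; "eef_rot": TCP orientation; "wrist_force": force on the tool from outside, world axes, zero at the start; "torque": the same for the moment, N m; "opening": opening from 0.0 (shut) to 1.0 (fully open); "grasp_force": force on a finger pad.
Only numpy, scipy, OpenCV 4.12 (cv2) and the standard library are available. Lean on these libraries where they do the work, as an engineer would, in place of code of your own. Each camera call takes 0.05 s, during which the arm holds its last target. There are 200 camera calls.

## Working session

There is one attempt and no reset: what is moved stays moved. The work goes in short steps, Python scripts to look and compute and a tool call to move; the robot and the scene stay as the last step left them, time stands still between calls to the robot, and variables do not carry over. Pictures are saved under pics/ and viewed, at most 10 in all, crops included, and the job is handed in when it is done.

Besides the shell and the picture viewer there is one more tool, called after "Request:" as name(argument=value, ...), one argument or row to a line, values as JSON. play_rows: Moves the arm, as the interface text tells. Its arguments: {"type":"object","properties":{"xyz":{"type":"array","items":{"type":"array","items":{"type":"number"}}},"rot":{"type":"array","items":{"type":"array","items":{"type":"number"}}},"grip":{"type":"array","items":{"type":"number"}}},"required":["xyz","rot","grip"]}

```bash
mkdir -p pics; cat > h.py <<'E'
from bench import readout, vision, ctrl
import numpy as np, cv2
def snap(n,f):
    c=vision.camera(n); cv2.imwrite(f'pics/{f}.png',c['color'][:,:,::-1]); np.savez(f'{f}.npz',**c); return c
def pt(c,u,v,T=None):
    K=c['camera_matrix']; d=c['depth'][v,u]; p=np.array([(u-K[0,2])/K[0,0]*d,(v-K[1,2])/K[1,1]*d,d,1])
    return ((c['extrinsics'] if T is None else T)@p)[:3]
E
python3 - <<'E'
from h import *
snap('top','top1'); snap('scene','sc1'); o=readout.get_obs(); print(o, ctrl.tips_ahead)
E
```

```text
{'time_s': 0.1, 'q': array([ 9.60695524e-01,  1.81439862e-01,  1.60788719e+00,  2.17922662e-05,
        1.35378729e+00, -2.06310055e-01]), 'dq': array([ 0.00139083, -0.00173978, -0.0008086 ,  0.00131315,  0.00168461,
       -0.0001469 ]), 'joint_efforts': array([ 5.51018784e-04, -4.45875657e+01, -3.52238095e+01, -2.38974144e-04,
        4.17482472e-03, -1.73093906e-05]), 'eef_pos': array([0.22564135, 0.5283878 , 0.24949939]), 'eef_rot': array([-3.11790745e-04,  2.00528814e-01,  9.79687509e-01, -6.94104181e-04]), 'wrist_force': array([-0.8200799 , -0.1024537 ,  0.14833781]), 'torque': array([-0.02881431,  0.01893093,  0.02187312]), 'grasp_force': 0.0, 'opening': 0.9988816326437564} 0.019
```

View pics/top1.png

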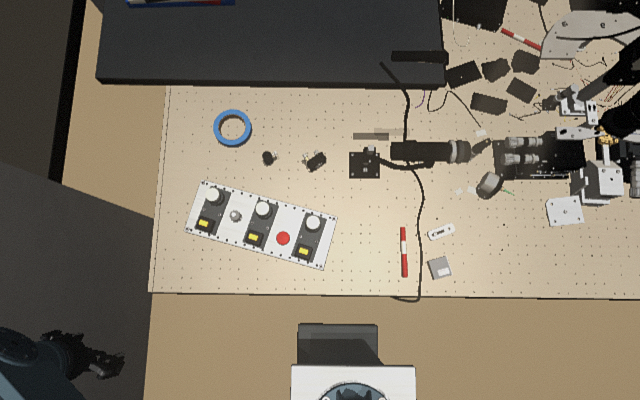

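View pics/sc1.png

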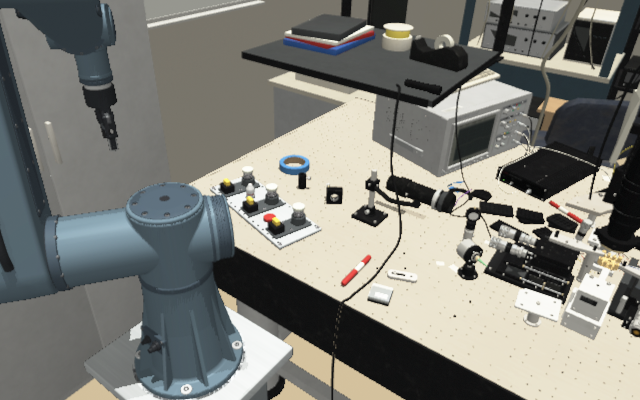

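The top view shows the plate rotated about 15 deg. Pads are at about (213,195), (262,208) and (313,223), tags at about (204,223), (254,237) and (304,251). The lens is at (236,216) and the cap at (283,239).

```bash
cat > fit.py <<'E'
from h import *
c=dict(np.load('top1.npz')); K=c['camera_matrix'];E=c['extrinsics']
def ray(u,v,z):
    d=E[:3,:3]@np.array([(u-K[0,2])/K[0,0],(v-K[1,2])/K[1,1],1]); return E[:3,3]+d*(z-E[2,3])/d[2]
# yellow centroids
hsv=cv2.cvtColor(c['color'],cv2.COLOR_RGB2HSV)
m=((hsv[...,0]>20)&(hsv[...,0]<35)&(hsv[...,1]>150)&(hsv[...,2]>120)).astype('uint8'); m[:,:180]=0;m[:,340:]=0;m[:180]=0;m[275:]=0
n,_,st,ce=cv2.connectedComponentsWithStats(m); print([(tuple(ce[i].round(1)),st[i,4]) for i in range(1,n) if st[i,4]>10])
P=[(213.5,195),(262.5,208),(313.5,223)]
for u,v in P: print(ray(u,v,.072), pt(c,int(u),int(v)))
for i in range(1,n):
    if st[i,4]>10: print(ray(*ce[i],.055), pt(c,*ce[i].round().astype(int)))
E
python3 fit.py
python3 -c "
import cv2;a=cv2.imread('pics/top1.png')[170:280,175:345];cv2.imwrite('pics/crop1.png',cv2.resize(a,None,fx=4.7,fy=4.7,interpolation=cv2.INTER_CUBIC))"
```

```text
[((np.float64(200.4), np.float64(222.9)), np.int32(12))]
[0.57343061 0.36667412 0.072     ] [0.57346887 0.36803369 0.07170445]
[0.54149755 0.23938895 0.072     ] [0.54143734 0.2406349  0.0722385 ]
[0.50482333 0.10816579 0.072     ] [0.50485334 0.10944244 0.07162849]
[0.50282882 0.40010166 0.055     ] [0.50237044 0.40066166 0.05674594]
```

View pics/crop1.png

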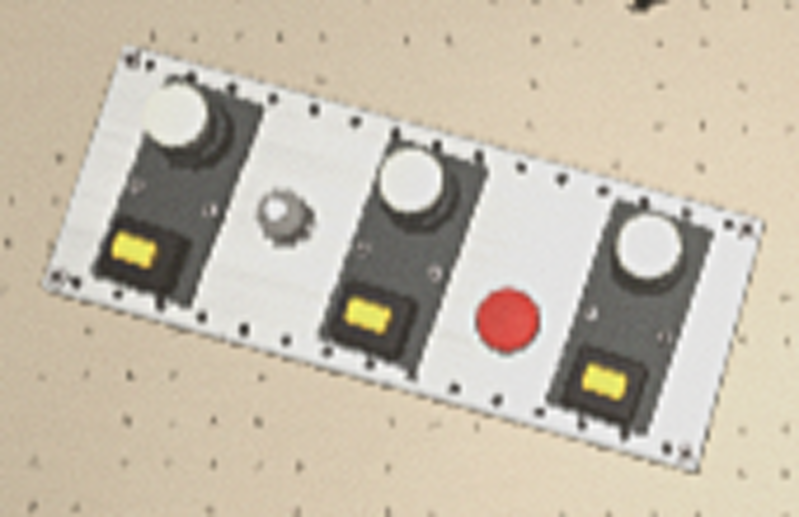

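```bash
cat > plan.py <<'E'
from fit import ray
from h import *
import sys
from scipy.optimize import least_squares
from scipy.spatial.transform import Rotation as R
P=[(212.9,194.7),(262.4,208.5),(312.9,222.3)];T=[(203.5,223.2),(253.1,237),(303.7,251.1)]
W=np.array([ray(u,v,.072)[:2] for u,v in P]+[ray(u,v,.0555)[:2] for u,v in T])
L=np.array([[.034,y] for y in(.135,0,-.135)]+[[-.042,y] for y in(.135,0,-.135)])
rt=lambda p:L@np.array([[np.cos(p[2]),np.sin(p[2])],[-np.sin(p[2]),np.cos(p[2])]])+p[:2]
s=least_squares(lambda p:(rt(p)-W).ravel(),[.5,.2,-.25]).x
print('plate',s,'res mm',((rt(s)-W)*1e3).round(1).tolist()); Q=rt(s); print(Q.round(4).tolist())
o=readout.get_obs(); q=o['eef_rot']; r=R.from_quat([q[1],q[2],q[3],q[0]])
for i,z in enumerate([.072]*3+[.056]*3):
    print('LMRlmr'[i],(r.inv().apply(np.r_[Q[i],z+.019]-o['eef_pos'])*1e3).round(1))
tgt=R.from_euler('z',s[2])*R.from_matrix(np.array([[-1,0,0],[0,1,0],[0,0,-1.]]))
print('rot',(r.inv()*tgt).as_rotvec().round(4), o['eef_pos'],o['wrist_force'],o['time_s'])
E
python3 plan.py
```

```text
[((np.float64(200.4), np.float64(222.9)), np.int32(12))]
[0.57343061 0.36667412 0.072     ] [0.57346887 0.36803369 0.07170445]
[0.54149755 0.23938895 0.072     ] [0.54143734 0.2406349  0.0722385 ]
[0.50482333 0.10816579 0.072     ] [0.50485334 0.10944244 0.07162849]
[0.50282882 0.40010166 0.055     ] [0.50237044 0.40066166 0.05674594]
plate [ 0.50820058  0.24968172 -0.26114128] res mm [[1.7, 3.1], [0.9, 1.3], [-0.4, 0.8], [0.3, -1.0], [-0.8, -2.1], [-1.6, -2.0]]
[[0.5759, 0.3713], [0.541, 0.2409], [0.5062, 0.1105], [0.5025, 0.3909], [0.4676, 0.2605], [0.4328, 0.1301]]
L [-383.9   -6.6  158.4]
M [-403.  -140.2  158.6]
R [-422.2 -273.8  158.8]
l [-308.6  -17.4  174.4]
m [-327.8 -151.   174.6]
r [-347.  -284.6  174.8]
rot [-0.0015 -0.0004 -0.1427] [0.22564135 0.5283878  0.24949939] [-0.8200799  -0.1024537   0.14833781] 0.1
```

Request:
play_rows(
  xyz=[
    [-50,-1,10],
    [-100,-2,25],
    [-150,-3,45],
    [-200,-4,65],
    [-250,-5,80],
    [-300,-6,100],
    [-350,-6,110],
    [-384,-6.6,118],
    [-384,-6.6,118],
    [-384,-6.6,118],
  ],
  rot=[
    [0,0,0],
    [0,0,-0.05],
    [0,0,-0.1],
    [0,0,-0.143],
    [0,0,-0.143],
    [0,0,-0.143],
    [0,0,-0.143],
    [0,0,-0.143],
    [0,0,-0.143],
    [0,0,-0.143],
  ],
  grip=[0,0,0,0,0,0,0,0,0,0],
)

```text
time_s: 1.35
eef_pos: [0.5756, 0.3719, 0.1317]
eef_rot: [-0.001, 0.13, 0.992, -0.0]
wrist_force: [-0.6, 0.3, -0.0]
opening: 0.003
grasp_force: 0.0
```

```bash
cat > w.py <<'E'
from h import *
import sys
o=readout.get_obs(); c=snap('wrist',sys.argv[1]); print(o['eef_pos'],o['eef_rot'],o['wrist_force'],o['time_s'],o['opening'])
print(c['hand_eye'].round(3),c['camera_matrix'])
E
python3 w.py w1; python3 plan.py | tail -8
```

```text
[0.57560916 0.37189648 0.13171449] [-7.42277576e-04  1.30093481e-01  9.91501431e-01 -2.16636447e-04] [-0.61591181  0.29056588 -0.03339979] 1.35 0.0027217802574631676
[[ 0.    -0.966 -0.258  0.064]
 [ 1.    -0.     0.002 -0.001]
 [-0.002 -0.258  0.966 -0.123]
 [ 0.     0.     0.     1.   ]] [[333.18528929   0.         321.14807612]
 [  0.         333.18528929 199.02465483]
 [  0.           0.           1.        ]]
[[0.5759, 0.3713], [0.541, 0.2409], [0.5062, 0.1105], [0.5025, 0.3909], [0.4676, 0.2605], [0.4328, 0.1301]]
L [-0.8 -0.8 41.1]
M [  -0.6 -135.8   41.2]
R [  -0.5 -270.8   41.2]
l [75.2 -0.8 57.2]
m [  75.4 -135.8   57.2]
r [  75.5 -270.8   57.3]
rot [-0.0003 -0.0008  0.0011] [0.57540386 0.37234683 0.13212068] [-0.23223742  1.15415489  0.85666353] 1.4
```

View pics/w1.png

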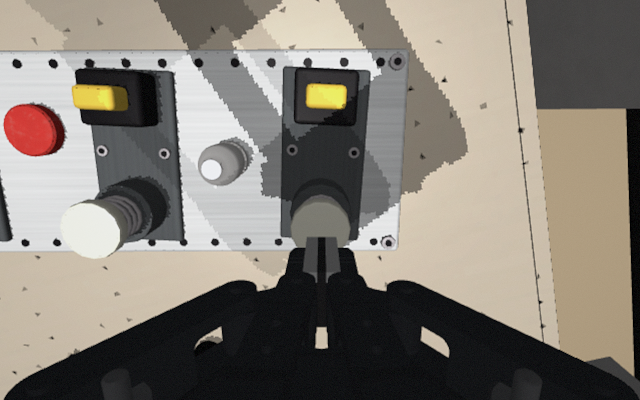

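The wrist view shows the tips over the left pad (ellipse centre x≈320), the left tag at (326,97) and the lens at (220,165), clear of the tool.

```bash
python3 - <<'E'
from h import *
c=dict(np.load('w1.npz')); H=c['hand_eye']
# tool z + TCP 131.9mm: z plane in tool coords
K=c['camera_matrix']
def ry(u,v,z):
    d=H[:3,:3]@np.array([(u-K[0,2])/K[0,0],(v-K[1,2])/K[1,1],1]); return ((H[:3,3]+d*(z-H[2,3])/d[2])*1e3).round(1)
for u,v,h in[(326,97,55.5),(326,83,55.5),(100,97,55.5),(92,228,72),(291,220,72),(350,220,72),(320,194,72)]: print((u,v),ry(u,v,.1319-h/1e3),(pt(c,u,v,H)*1e3).round(1))
E
```

```text
(326, 97) [71.   2.1 76.4] [71.1  2.2 79.1]
(326, 83) [78.6  2.1 76.4] [79.8  2.3 92.3]
(100, 97) [  71.  -127.    76.4] [  71.  -127.    76.5]
(92, 228) [  -2.3 -133.6   59.9] [  -3.1 -135.1   62. ]
(291, 220) [  2.5 -18.1  59.9] [-16.8 -23.4 117.4]
(350, 220) [ 2.5 16.  59.9] [-16.2  21.2 115.6]
(320, 194) [18.  -1.3 59.9] [ 9.6 -1.4 93.1]
```

Request:
play_rows(
  xyz=[
    [-1,-1,15],
    [-1,-1,30],
    [-1,-1,38],
    [-1,-1,42],
    [-1,-1,44],
    [-1,-1,46],
    [-1,-1,48],
    [-1,-1,49],
    [-1,-1,49],
    [-1,-1,49],
  ],
  rot=[
    [0,0,0],
    [0,0,0],
    [0,0,0],
    [0,0,0],
    [0,0,0],
    [0,0,0],
    [0,0,0],
    [0,0,0],
    [0,0,0],
    [0,0,0],
  ],
  grip=[0,0,0,0,0,0,0,0,0,0],
)

```text
time_s: 2.65
eef_pos: [0.5774, 0.3707, 0.0836]
eef_rot: [0.0, 0.13, 0.992, 0.0]
wrist_force: [-0.1, 0.1, 3.5]
opening: -0.002
grasp_force: 1.7
```

```bash
cat > f.py <<'E'
from h import *
import sys
a=[]
for i in range(6):
    c=vision.camera('wrist'); o=readout.get_obs(); a.append(np.r_[o['wrist_force'],o['eef_pos']*1e3])
a=np.array(a); print(a.round(2)); print('mean',a.mean(0).round(2),o['time_s'])
cv2.imwrite(f'pics/{sys.argv[1]}.png',c['color'][:,:,::-1])
E
python3 f.py p1
```

```text
[[-1.1300e+00 -3.2000e-01  3.5200e+00  5.7739e+02  3.7073e+02  8.3600e+01]
 [-1.0100e+00  4.2000e-01  3.2400e+00  5.7740e+02  3.7072e+02  8.3560e+01]
 [ 2.6000e-01  1.5000e-01  3.7300e+00  5.7741e+02  3.7073e+02  8.3580e+01]
 [-1.6400e+00  4.9000e-01  3.8300e+00  5.7739e+02  3.7075e+02  8.3540e+01]
 [-7.0000e-02  1.0000e-01  3.6300e+00  5.7739e+02  3.7071e+02  8.3500e+01]
 [-9.3000e-01  1.0900e+00  3.3600e+00  5.7738e+02  3.7072e+02  8.3450e+01]]
mean [-7.5000e-01  3.2000e-01  3.5500e+00  5.7739e+02  3.7073e+02  8.3540e+01] 2.95
```

Request:
play_rows(
  xyz=[
    [0,0,-6],
    [0,0,-15],
    [0,0,-30],
    [0,-10,-42],
    [0,-50,-42],
    [0,-90,-42],
    [0,-125,-42],
    [0,-135,-35],
    [0,-135,-25],
    [0,-135,-20],
  ],
  rot=[
    [0,0,0],
    [0,0,0],
    [0,0,0],
    [0,0,0],
    [0,0,0],
    [0,0,0],
    [0,0,0],
    [0,0,0],
    [0,0,0],
    [0,0,0],
  ],
  grip=[0,0,0,0,0,0,0,0,0,0],
)

```text
time_s: 4.2
eef_pos: [0.5421, 0.2408, 0.1024]
eef_rot: [-0.0, 0.13, 0.992, -0.0]
wrist_force: [-0.2, 0.8, 0.2]
opening: 0.002
grasp_force: 0.0
```

```bash
python3 plan.py | tail -7; python3 f.py p2
```

```text
L [  0.9 134.8  11.4]
M [ 1.  -0.2 11.4]
R [   1.2 -135.2   11.4]
l [ 76.9 134.9  27.4]
m [77.  -0.1 27.4]
r [  77.1 -135.1   27.5]
rot [-0.0001 -0.0008  0.0009] [0.54211552 0.24083806 0.10238703] [-0.24891024  0.81210769  0.15710216] 4.2
[[-7.3000e-01 -1.1000e-01 -9.7000e-01  5.4175e+02  2.4088e+02  1.0176e+02]
 [-1.1000e-01 -5.3000e-01 -1.0000e-01  5.4179e+02  2.4092e+02  1.0212e+02]
 [ 1.9000e-01  1.1800e+00 -5.0000e-02  5.4203e+02  2.4094e+02  1.0255e+02]
 [-6.1000e-01  1.9000e-01  7.4000e-01  5.4229e+02  2.4093e+02  1.0296e+02]
 [-4.0000e-02 -2.8000e-01 -4.2000e-01  5.4245e+02  2.4084e+02  1.0323e+02]
 [-8.0000e-02 -7.8000e-01 -2.0000e-02  5.4251e+02  2.4074e+02  1.0338e+02]]
mean [-2.3000e-01 -5.0000e-02 -1.4000e-01  5.4213e+02  2.4087e+02  1.0267e+02] 4.5
```

View pics/p2.png

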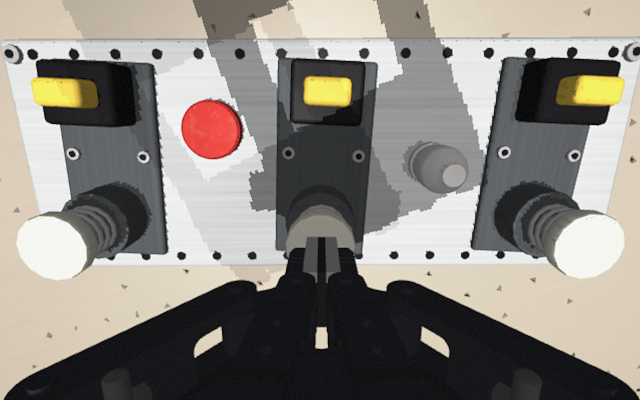

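Tips are centred over the middle pad (about (319,235)), with the left pad at (582,244) sprung back.

Request:
play_rows(
  xyz=[
    [0,0,4],
    [0,0,8],
    [0,0,11],
    [0,0,13],
    [0,0,15],
    [0,0,17],
    [0,0,19],
    [0,0,20],
    [0,0,20],
    [0,0,20],
  ],
  rot=[
    [0,0,0],
    [0,0,0],
    [0,0,0],
    [0,0,0],
    [0,0,0],
    [0,0,0],
    [0,0,0],
    [0,0,0],
    [0,0,0],
    [0,0,0],
  ],
  grip=[0,0,0,0,0,0,0,0,0,0],
)

```text
time_s: 5.75
eef_pos: [0.5422, 0.2401, 0.0836]
eef_rot: [-0.0, 0.13, 0.992, -0.0]
wrist_force: [-3.6, -1.4, 6.4]
opening: 0.003
grasp_force: 3.2
```

```bash
python3 f.py p3|tail -1
```

```text
mean [ -3.96  -1.26   6.39 542.18 240.13  83.68] 6.05
```

Request:
play_rows(
  xyz=[
    [0,0,-6],
    [0,0,-15],
    [0,0,-30],
    [0,-10,-42],
    [0,-50,-42],
    [0,-90,-42],
    [0,-125,-42],
    [0,-135,-35],
    [0,-135,-25],
    [0,-135,-20],
  ],
  rot=[
    [0,0,0],
    [0,0,0],
    [0,0,0],
    [0,0,0],
    [0,0,0],
    [0,0,0],
    [0,0,0],
    [0,0,0],
    [0,0,0],
    [0,0,0],
  ],
  grip=[0,0,0,0,0,0,0,0,0,0],
)

```text
time_s: 7.3
eef_pos: [0.5072, 0.1104, 0.1024]
eef_rot: [-0.001, 0.13, 0.992, 0.0]
wrist_force: [-0.4, -0.5, 0.7]
opening: 0.001
grasp_force: 0.0
```

```bash
python3 f.py p4|tail -1;python3 plan.py | tail -7
```

```text
mean [-2.9000e-01  3.0000e-02 -4.7000e-01  5.0734e+02  1.1047e+02  1.0274e+02] 7.6
L [  1.2 269.8  12.4]
M [  1.4 134.8  12.4]
R [ 1.5 -0.2 12.4]
l [ 77.2 269.9  28.4]
m [ 77.4 134.9  28.4]
r [77.5 -0.1 28.4]
rot [0.0001 0.0002 0.0012] [0.50772156 0.11025805 0.10339469] [-0.0745262  -0.37163458 -0.75120928] 7.6
```

View pics/p4.png

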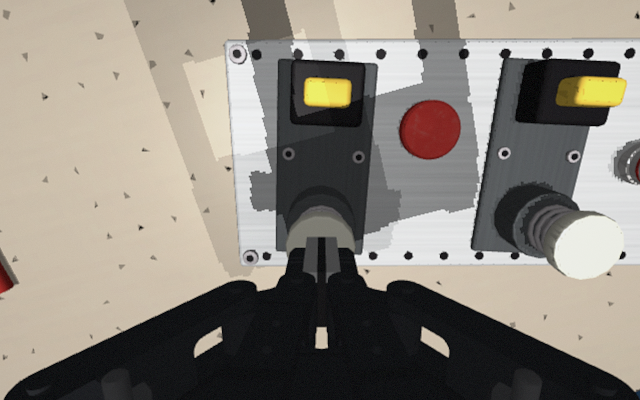

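Same alignment over the right pad, at about (320,235). The middle pad has sprung back. The middle read 6.4 N, the left 3.6 N.

Request:
play_rows(
  xyz=[
    [0,0,4],
    [0,0,8],
    [0,0,11],
    [0,0,13],
    [0,0,15],
    [0,0,17],
    [0,0,18],
    [0,0,19],
    [0,0,19],
    [0,0,19],
  ],
  rot=[
    [0,0,0],
    [0,0,0],
    [0,0,0],
    [0,0,0],
    [0,0,0],
    [0,0,0],
    [0,0,0],
    [0,0,0],
    [0,0,0],
    [0,0,0],
  ],
  grip=[0,0,0,0,0,0,0,0,0,0],
)

```text
time_s: 8.85
eef_pos: [0.5074, 0.1097, 0.085]
eef_rot: [-0.0, 0.13, 0.992, -0.0]
wrist_force: [-5.5, -1.0, 10.0]
opening: 0.003
grasp_force: 4.7
```

```bash
python3 f.py p5|tail -1
```

```text
mean [-4.5300e+00 -2.7000e-01  9.4000e+00  5.0740e+02  1.0973e+02  8.5000e+01] 9.15
```

Request:
play_rows(
  xyz=[
    [0,0,-8],
    [0,0,-25],
    [5,10,-42],
    [20,60,-42],
    [35,110,-42],
    [50,160,-42],
    [65,210,-42],
    [75,255,-42],
    [75,270,-42],
    [75,270,-35],
  ],
  rot=[
    [0,0,0],
    [0,0,0],
    [0,0,0],
    [0,0,0],
    [0,0,0],
    [0,0,0],
    [0,0,0],
    [0,0,0],
    [0,0,0],
    [0,0,0],
  ],
  grip=[0,0,0,0,0,0,0,0,0,0],
)

```text
time_s: 10.4
eef_pos: [0.5051, 0.391, 0.1201]
eef_rot: [0.001, 0.129, 0.992, 0.0]
wrist_force: [0.3, -0.0, 0.3]
opening: 0.001
grasp_force: 0.0
```

```bash
python3 f.py p6|tail -1;python3 plan.py | tail -7
```

```text
mean [-1.5000e-01 -2.7000e-01 -4.6000e-01  5.0445e+02  3.8867e+02  1.1870e+02] 10.7
L [-73.    1.6  28.3]
M [ -73.2 -133.4   28.4]
R [ -73.4 -268.4   28.4]
l [ 3.   1.5 44.3]
m [   2.8 -133.5   44.4]
r [   2.6 -268.5   44.4]
rot [-0.0004 -0.0002 -0.0014] [0.50496176 0.38872509 0.11934379] [ 0.46675452 -0.19917835 -0.82179131] 10.7
```

View pics/p6.png

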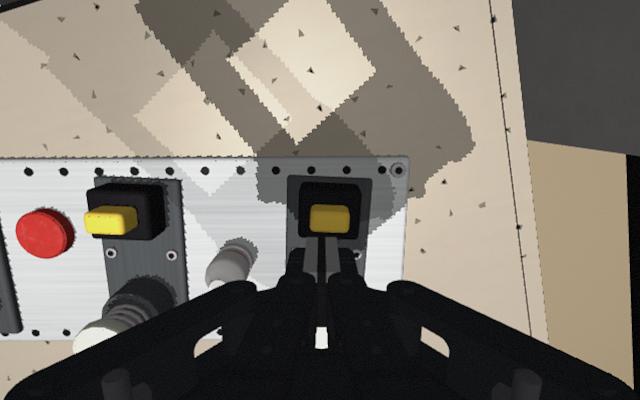

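```bash
python3 - <<'E'
from h import *
c=vision.camera('wrist'); o=readout.get_obs(); H=c['hand_eye'];print(o['eef_pos'])
hsv=cv2.cvtColor(c['color'],cv2.COLOR_RGB2HSV)
m=(hsv[...,0]>18)&(hsv[...,0]<35)&(hsv[...,1]>150)&(hsv[...,2]>90)
q=np.array([pt(c,u,v,H)*1e3 for v,u in zip(*np.nonzero(m)) if 290<u<370 and 190<v<250])
zt=o['eef_pos'][2]*1e3-q[:,2]; t=q[zt>52]
print(np.percentile(zt,[5,50,95]),len(q),len(t),np.percentile(t,[1,99],axis=0).round(1))
E
```

```text
[0.5050033  0.38893949 0.11944633]
[42.52735781 53.34144684 54.64082575] 997 752 [[-6.7 -6.7 64.2]
 [ 6.  15.3 67.3]]
```

Request:
play_rows(
  xyz=[
    [1,3,10],
    [1,3,25],
    [1,3,38],
    [1,3,43],
    [1,3,47],
    [1,3,50],
    [1,3,53],
    [1,3,55],
    [1,3,56],
    [1,3,57],
  ],
  rot=[
    [0,0,0],
    [0,0,0],
    [0,0,0],
    [0,0,0],
    [0,0,0],
    [0,0,0],
    [0,0,0],
    [0,0,0],
    [0,0,0],
    [0,0,0],
  ],
  grip=[0,0,0,0,0,0,0,0,0,0],
)

```text
time_s: 12.0
eef_pos: [0.5047, 0.3933, 0.0629]
eef_rot: [0.0, 0.13, 0.992, 0.0]
wrist_force: [-3.4, -1.5, 11.2]
opening: 0.001
grasp_force: 5.2
```

```bash
python3 f.py p7
```

```text
[[ -2.34  -1.4    5.5  504.7  393.25  63.01]
 [ -2.69  -1.97   6.34 504.7  393.23  62.99]
 [ -3.08  -1.6    7.34 504.7  393.26  63.  ]
 [ -3.05  -1.74   5.78 504.7  393.24  62.98]
 [ -1.57  -1.56   5.99 504.72 393.22  62.99]
 [ -2.97  -0.98   5.73 504.71 393.24  63.  ]]
mean [ -2.62  -1.54   6.11 504.7  393.24  62.99] 12.3
```

Request:
play_rows(
  xyz=[
    [0,0,0.5],
    [0,0,1],
    [0,0,1.5],
    [0,0,2],
    [0,0,2],
    [0,0,2],
    [0,0,2],
    [0,0,2],
    [0,0,2],
    [0,0,2],
  ],
  rot=[
    [0,0,0],
    [0,0,0],
    [0,0,0],
    [0,0,0],
    [0,0,0],
    [0,0,0],
    [0,0,0],
    [0,0,0],
    [0,0,0],
    [0,0,0],
  ],
  grip=[0,0,0,0,0,0,0,0,0,0],
)

```text
time_s: 13.55
eef_pos: [0.5048, 0.3933, 0.0628]
eef_rot: [0.0, 0.13, 0.992, 0.0]
wrist_force: [-7.7, -3.5, 17.2]
opening: 0.001
grasp_force: 9.0
```

Request:
play_rows(
  xyz=[
    [0,0,-5],
    [0,0,-15],
    [0,0,-30],
    [0,0,-50],
    [0,0,-75],
    [0,0,-100],
    [0,0,-115],
    [10,0,-120],
    [10,0,-120],
    [10,0,-120],
  ],
  rot=[
    [0,0,0],
    [0,0,0],
    [0,0,0],
    [0,0,0],
    [0,0,0],
    [0,0,0],
    [0,0,0],
    [0,0,0],
    [0,0,0],
    [0,0,0],
  ],
  grip=[0,0,0,0,0,0,0,0,0,0],
)

```text
time_s: 14.8
eef_pos: [0.4941, 0.3955, 0.1792]
eef_rot: [-0.001, 0.13, 0.992, -0.001]
wrist_force: [-0.2, 0.6, 0.4]
opening: 0.002
grasp_force: 0.0
```

```bash
python3 f.py p8|tail -1; python3 - <<'E'
from h import *
from scipy.spatial.transform import Rotation as R
o=readout.get_obs();c=vision.camera('wrist'); H=c['hand_eye'];q=o['eef_rot'];r=R.from_quat([q[1],q[2],q[3],q[0]])
hsv=cv2.cvtColor(c['color'],cv2.COLOR_RGB2HSV)
m=((hsv[...,0]>18)&(hsv[...,0]<35)&(hsv[...,1]>150)&(hsv[...,2]>90)).astype('uint8')
n,l,s,ce=cv2.connectedComponentsWithStats(m)
for i in range(1,n):
    if s[i,4]>60:
        z=[(r.apply(pt(c,u,v,H))+o['eef_pos'])[2]*1e3 for v,u in zip(*np.nonzero(l==i))]; print(ce[i].round(),s[i,4],np.percentile(z,[50,80,90]).round(1))
E
```

```text
mean [-2.2000e-01  1.0000e-01 -8.0000e-02  4.9457e+02  3.9547e+02  1.7949e+02] 15.1
[151. 210.] 610 [54.2 54.9 55.2]
[322. 206.] 441 [42.8 43.4 43.7]
```

View pics/p8.png

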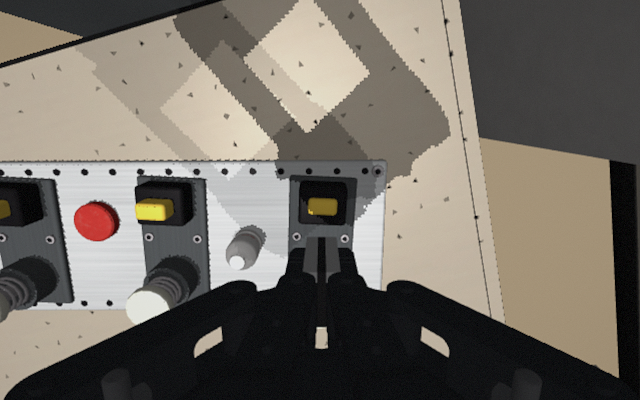

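The left tag at (322,206) is fully down, at about 43.5 mm. The middle tag at (151,210) is up, at about 55 mm, and the lens and cap look undisturbed.

```bash
python3 -c "
from bench import ctrl; print(ctrl.hand_in())"
```

```text
the job is handed in; nothing more can be done
None
```

I pressed all three pads from left to right: about 3.6 N on the left and 6.4 N on the middle at about 7.5 mm, and 9.4 N on the right at about 6 mm. The left isolator is therefore the softest; I pushed its tag fully down, left the other two tags and the loose items alone, and handed the job in at about 15 s.

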